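Level and dress the tiered jewellery stand

ROBOT

A 6-joint arm with a two-finger parallel gripper is mounted at the origin on a cart in front of the work surface, level with it; the furniture and walls round the work are solid. World frame = base frame: x ahead of the robot, y to its left, z up, the work surface at z = 0. Lengths are in m, angles in rad, forces in N, time in s.
With the tool pointing down it reaches from about 0.275 to 0.825 m from the base axis. Payload 4.9 kg.
Tool frame: the origin (TCP) lies midway between the tips of the shut fingers; the grasp point (between the pads) lies 19 mm behind it (grip_point_offset is the distance from the TCP to the grasp point, in m); z points along the fingers, y is the line along which they close (so a half turn about z gives the same grasp; the last joint's range is limited). The gripper opens to 85 mm and grips with 20 to 120 N. Pads are 22 mm wide; open, the fingers measure 114 mm over their backs; the gripper's body (76 mm by 85 mm) begins 54 mm behind the grasp point. The pads swing forward as they close: fully open they stand 13 mm farther back than shut.
Start: joints at [-1.262, 0.326, -0.193, 1.052, 0, 1.437], TCP at [0.236, -0.497, 0.231] pointing down, gripper open.
Joint ranges: [-2.65, 2.65], [-0.97, 1.79], [-1.3, 1.35], [-1.93, 2.1], [-1.47, 1.37], [-3.14, 3.14]. Speed limits (rad/s): [2.57, 2.57, 3.14, 3.14, 3.14, 3.14].

INTERFACE

Orientations are given as a rotation vector (axis times angle).
In Python, from cell import * gives the robot as it stands. Calls block until the motion is done:
- movep(position, orientation): joint-space move of the TCP to a pose.
- move_l(position, velocity=0.15, rot=None, until_force=None): straight line of the TCP; rot=None keeps the orientation; velocity is the mean speed in m/s. With until_force (N) it stops when the force on the tool has changed by that much, and returns True; else False.
- set_joints(angles): joint-space move.
- let_go() and grab(newtons=None): open the fingers fully, or close them until they stop; newtons is the grip in N (None keeps the last).
- sleep(seconds).
- ik(position, orientation): joint angles nearest the present ones, or None.
- get_state(): the state.
- grab_frame(name): name is "side" or "top"; returns a dict with "img" (420x560x3 uint8, red, green, blue), "fx", "fy", "cx", "cy" (pixels), "cam_to_world" (4x4, takes a point from camera to world coordinates). Camera axes: x right, y down, z forward; pixel columns grow to the right and rows downward; lengths in m; the calibration is good to about 2 mm. A picture is of the moment at which its call begins. There is no depth.
A pose or a line that the arm cannot do raises MotionError and nothing moves.
- sign_off(): hands the job in; it is judged then, once.
Trained networks look in the newest picture that a camera, given by its name, has taken for a name from the list of things; names that differ only in an ending like _2 or _b are one class to them, and where a whole thing is asked for, a point or a joint stands for the part that bears it (a point fixed in the world has none). Each returns a list of dicts, best first, with "score" (0 to 1); they miss things now and then, are a little off and sometimes report something else, mostly with a low value. They report only what shows in the picture. A call takes as long as a camera call. They do not tell look-alikes from the thing itself.
- spot_in(camera, name): "centre" ([column, row] in pixels, amid what is visible of it).
- silhouettes(camera, name): "mask" (420x560 bool, what is visible of it) and "centre" ([column, row] in pixels, amid what is visible of it).
- tip_of(camera, name): "centre" ([column, row] in pixels: a listed point, or the origin of a listed thing).
The state is a dict: "clock": time; "q": joint angles; "joint_velocities": joint speeds; "tau": joint torques, N m; "position": TCP position; "eef_rot": TCP orientation; "contact_force": force on the tool from outside, world axes, zero at the start; "wrist_torque": the same for the moment, N m; "finger_gap": opening from 0.0 (shut) to 1.0 (fully open); "grasp_force": force on a finger pad.
Only numpy, scipy, OpenCV 4.12 (cv2) and the standard library are available. Lean on these libraries where they do the work, as an engineer would, in place of code of your own. Each camera call takes 0.05 s, during which the arm holds its last target. There are 200 camera calls.

TASK

Level the display stand: loosen its brass lock nut by about a quarter turn, turn the thumbscrew above it until the deck is level and the gauge needle lies on its black mark, then turn the lock nut fully tight again without losing the setting. After that stack both wooden trays on the stand, all four corner holes over the posts and fully down, and stand every ring box that is there upright on the floor of the top tray. Never turn the thumbscrew while the lock nut is tight, and leave the counter bell and the blue and white balm tin where they are.

Things in the scene. Friction and masses are not known exactly. Their poses are not given: they have to be found in the camera images.
- stand_mid (a point): Middle of the fixed dark wooden stand, on top of its 12 mm base board. x points from front (levelling screw, towards the robot) to back, y to the left, z up. The upright screw axis stands at (-135, 0) mm in this frame, on a 50 mm steel block whose top is 30 mm above the table; the white gauge face (radius 26 mm, flat on the base, z 16 mm above the table) at (-125, 58) mm.
- deck_top (a point): Middle of the top face of the rocking deck (126 x 176 mm), 30 mm above the table; x to the back, y to the left, z out of the face. Four steel posts of 9 mm diameter stand on it at x = +-52 mm, y = +-77 mm; they are 82 mm tall from the face, the last 10 mm tapering to a blunt point. The deck tips about its y axis, driven by the thumbscrew alone; it is level when the thumbscrew joint reads 0.
- nut_mid (a point): Middle of the brass hexagonal lock nut: 40 mm across flats, 18 mm tall (31 to 49 mm above the table), its axis upright. Its own +y and -y face two opposite flats; flats repeat every 60 degrees. The point turns with the nut, z up. The steel thumbscrew stands above it within a radius of 12 mm and up to 81 mm above the table, so fingers straddle that.
- lock_nut (a joint): Lock nut, rad: 0 = fully tight (a hard stop, a black line on the nut meets the white mark at the front of the block), growing counter-clockwise seen from above as it is loosened, up to 3.0. Stays where it is left; turning takes about 0.1 N m. It counts as tight below 0.8 for the purpose of leaving the thumbscrew alone.
- tab_mid (a point): Middle of the thumbscrew's flat steel tab: 22 mm wide along its own x, 10 mm thick along its own y (grip across y), 26 mm tall (55 to 81 mm above the table), z up. Its axis is the nut's axis; the point turns with it. The nut's top lies 6 mm below the tab.
- adjuster (a joint): Thumbscrew, rad: growing clockwise seen from above, -2.8 to 1.5; 0 = deck level (the tab's x axis is then in line with the stand's x axis), negative = front of the deck too low. The deck tips by 0.028 rad per rad. Stays where it is left; turning takes about 0.1 N m.
- needle (a joint): Gauge needle (20 mm, dark steel) in rad, follows the thumbscrew at 0.35 rad per rad; 0 = on the black mark, pointing to the front of the stand. Do not touch it.
- tray_a_grip (a point): Middle of a light wooden tray's bar handle: 46 mm along x, 12 mm thick along y, 20 mm tall, on the middle of the floor. Tray 126 mm (x) by 176 mm (y); floor 5 mm thick, its top 10 mm below this point; runners below reach to 44 mm under this point and carry it. Corner holes 13.5 mm wide at x = +-52, y = +-77 mm. Seated below: this point 44 mm above the deck's face; above: 78 mm.
- tray_b_grip (a point): The same point of the other tray, which is exactly alike (either may be the lower one, either way round). Each weighs about 0.22 kg and has a 7 mm lip in the middle of its two y ends only. Grip the handle across y from above, fingertips just over the tray floor.
- box_a_mid (a point): Middle of a closed ring box, 50 x 50 mm and 42 mm tall, 21 mm above its underside, z up. May be absent. Up to three boxes fit on the top tray in four places of about x = +-29 mm, y = +-41 mm from the tray's middle.
- box_b_mid (a point): Middle of a closed ring box, 50 x 50 mm and 42 mm tall, 21 mm above its underside, z up. May be absent. Up to three boxes fit on the top tray in four places of about x = +-29 mm, y = +-41 mm from the tray's middle.
- box_c_mid (a point): Middle of a closed ring box, 50 x 50 mm and 42 mm tall, 21 mm above its underside, z up. May be absent. Up to three boxes fit on the top tray in four places of about x = +-29 mm, y = +-41 mm from the tray's middle.
- bell: Counter bell, 80 mm wide, 70 mm tall, origin under its middle. Bystander.
- balm_tin_b: Round blue and white balm tin, 66 mm wide, 30 mm tall, origin under its middle. Bystander.
There are look-alikes about, which are no part of the job. Leave any turquoise look-alike of the part that bears box_c_mid alone.

How it is judged:
By the outcome, as a careful person would: the job done as asked, in the order asked, and still so for the second after the job is handed in, with the robot touching nothing.
Of box_a, box_b, box_c only 1 to 3 are there at a start; the rules pass over those that are not, and their reading is None.
At some moment in a run one of box_a, box_b, box_c may be knocked a few centimetres aside while the robot is not near it.
It also fails if it takes over 210 s, if anything falls off the work surface, if the arm or the gripper's body presses on something with over 40 N, if the wrist force passes 120 N, or if a joint passes its speed limit or range.

## Working session

There is one attempt and no reset: what is moved stays moved. The work goes in short steps, each a Python script; the robot and the scene stay as the last script left them, time stands still between calls to the robot, and variables do not carry over. Pictures are saved under pics/ and viewed, at most 14 in all, crops included, and the job is handed in when it is done.

```bash
ls; mkdir -p pics; python3 - <<'E'
from cell import *
import cv2,numpy as np
s=get_state();print(s['clock'],s['position'],s['eef_rot'],s['finger_gap'])
for c in("side","top"):
    f=grab_frame(c);cv2.imwrite(f'pics/{c}0.png',f['img'][...,::-1]);print(c,f['fx'],f['fy'],f['cx'],f['cy'],np.round(f['cam_to_world'],3).tolist())
    for n in["stand_mid","deck_top","nut_mid","tab_mid","tray_a_grip","box_a_mid","box_c_mid","bell","balm_tin_b"]:
        print(n,[(np.round(d['centre']).tolist(),round(d['score'],2)) for d in tip_of(c,n)])
E
```

```text
pics
0.0 [ 0.23548489 -0.4963829   0.23048241] [-3.06318551e+00 -6.89489575e-01  2.76119826e-04] 1.0002653956095322
side 537.1756938546455 537.1756938546455 276.9389845311034 209.8331500813321 [[0.898, -0.223, 0.38, -0.13], [-0.44, -0.496, 0.749, -1.486], [0.021, -0.839, -0.543, 0.99], [0.0, 0.0, 0.0, 1.0]]
stand_mid [([314.0, 238.0], 0.83)]
deck_top [([314.0, 234.0], 0.61)]
nut_mid [([268.0, 235.0], 0.64)]
tab_mid [([273.0, 226.0], 0.49)]
tray_a_grip [([229.0, 177.0], 0.81)]
box_a_mid []
box_c_mid [([317.0, 270.0], 0.85), ([319.0, 302.0], 0.61)]
bell [([349.0, 278.0], 0.86)]
balm_tin_b [([261.0, 169.0], 0.51)]
top 412.3494407953538 412.3494407953538 284.466355846985 209.47155556862535 [[0.02, -0.994, 0.111, 0.414], [-1.0, -0.02, -0.004, -0.198], [0.006, -0.111, -0.994, 1.091], [0.0, 0.0, 0.0, 1.0]]
stand_mid [([334.0, 188.0], 0.93)]
deck_top [([334.0, 192.0], 0.92)]
nut_mid [([315.0, 238.0], 0.71)]
tab_mid [([315.0, 239.0], 0.44)]
tray_a_grip [([171.0, 229.0], 0.57)]
box_a_mid []
box_c_mid [([389.0, 221.0], 0.92), ([440.0, 244.0], 0.62), ([232.0, 227.0], 0.6)]
bell [([405.0, 194.0], 0.57)]
balm_tin_b [([144.0, 163.0], 0.97), ([314.0, 238.0], 0.65)]
```

View pics/top0.png

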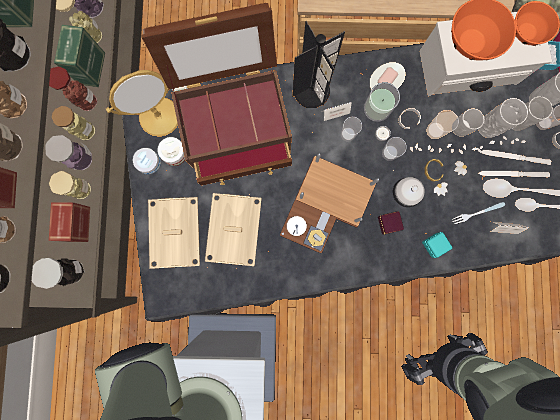

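View pics/side0.png

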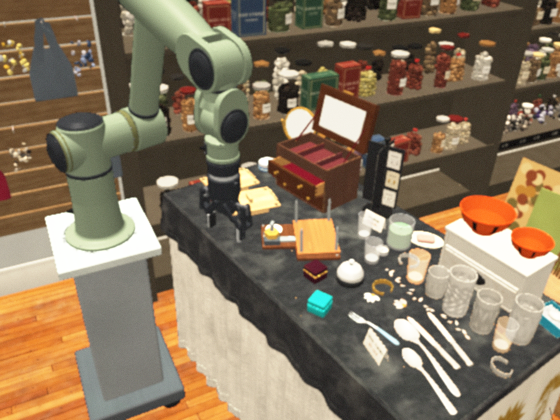

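Top view: the two light trays are at about (173,232) and (233,229), the stand's deck is at (337,190) with the screw near (317,237), and the gauge is at (297,226). Box candidates are the dark red one at (391,222) and the turquoise one at (438,244). The third hit at (232,227) is a tray. The dark red box is the real box, since a turquoise look-alike must be left alone.

```bash
cat >h.py <<'E'
from cell import *
import cv2,numpy as np
from scipy.spatial.transform import Rotation as R
def ray(f,px):
    px=np.atleast_2d(px).astype(float);T=f['cam_to_world']
    d=np.c_[(px[:,0]-f['cx'])/f['fx'],(px[:,1]-f['cy'])/f['fy'],np.ones(len(px))]@T[:3,:3].T
    return T[:3,3],d
def onz(f,px,z):
    o,d=ray(f,px);return (o+d*((z-o[2])/d[:,2])[:,None])[:,:2]
def proj(f,P):
    T=f['cam_to_world'];p=(np.atleast_2d(P)-T[:3,3])@T[:3,:3]
    return np.c_[p[:,0]/p[:,2]*f['fx']+f['cx'],p[:,1]/p[:,2]*f['fy']+f['cy']]
def rect(f,mask,z):
    c=max(cv2.findContours(mask.astype(np.uint8),0,1)[0],key=len)[:,0]
    w=onz(f,c,z);(x,y),(a,b),t=cv2.minAreaRect((w*1000).astype(np.float32))
    return np.array([x,y,a,b,t]).round(1)   # mm, deg: side a along t
def down(yaw): # tool pointing down, tool x at yaw, tool y at yaw-90
    return (R.from_euler('z',yaw)*R.from_euler('x',np.pi)).as_rotvec()
E
python3 - <<'E'
from h import *
f={}
for c in("top","side"):
    f[c]=grab_frame(c)
    print(c)
    for n,z in[("deck_top",.03),("tray_a_grip",.044-.010),("box_a_mid",.042),("box_b_mid",.042),("box_c_mid",.042),("nut_mid",.049),("tab_mid",.08)]:
        if c=='side' and n[:4]!='box_': continue
        for d in silhouettes(c,n): print(n,round(d['score'],2),np.round(d['centre']),rect(f[c],d['mask'],z),d['mask'].sum())
p=f['top']['img'][170:270,270:420];cv2.imwrite('pics/c1.png',cv2.resize(p,None,fx=5.3,fy=5.3,interpolation=2)[...,::-1])
p=f['side']['img'][200:320,250:370];cv2.imwrite('pics/c2.png',cv2.resize(p,None,fx=5,fy=5,interpolation=2)[...,::-1])
E
```

```text
top
deck_top 0.73 [333. 194.] [ 588.8 -335.8  179.4  132.3   67.6] 3208
tray_a_grip 0.8 [173. 233.] [469.1  83.  177.1 130.7   4.5] 3321
tray_a_grip 0.54 [411. 191.] [ 586.5 -524.3   76.1   78.7    1.2] 746
box_c_mid 0.9 [440. 247.] [ 449.6 -591.8   52.7   57.4   33.2] 454
box_c_mid 0.64 [392. 219.] [ 504.6 -473.1   51.2   59.7   15.1] 442
nut_mid 0.73 [312. 239.] [ 461.7 -283.    39.4   38.5   64.2] 161
nut_mid 0.33 [392. 222.] [ 503.8 -472.2   49.3   55.2   13.8] 415
side
box_a_mid 0.55 [304. 235.] [ 537.2 -319.9  282.6  240.5   70. ] 2645
box_a_mid 0.53 [272. 226.] [ 475.3 -251.    49.5   15.5   64.2] 47
box_b_mid 0.56 [270. 234.] [ 458.2 -290.4   47.1   42.9   65.5] 127
box_c_mid 0.66 [313. 271.] [ 491.5 -501.    80.2   76.7   15.6] 422
box_c_mid 0.63 [319. 302.] [ 437.9 -617.2   85.1   66.8   31. ] 514
```

View pics/c1.png

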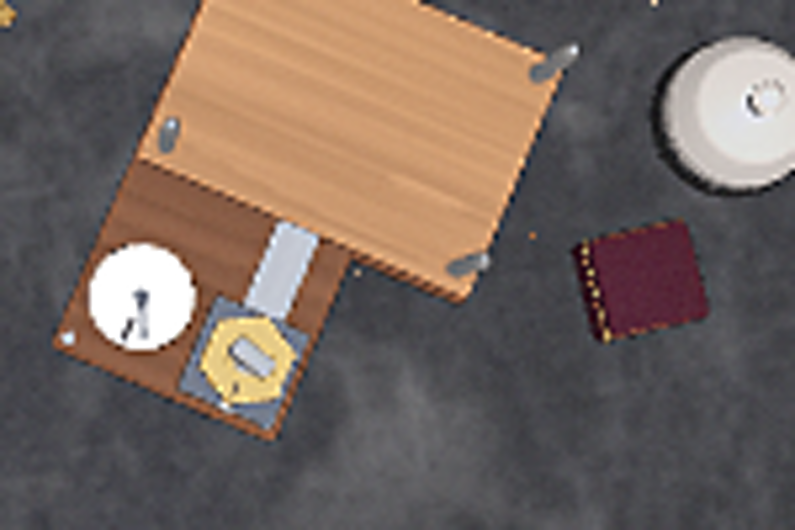

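View pics/c2.png

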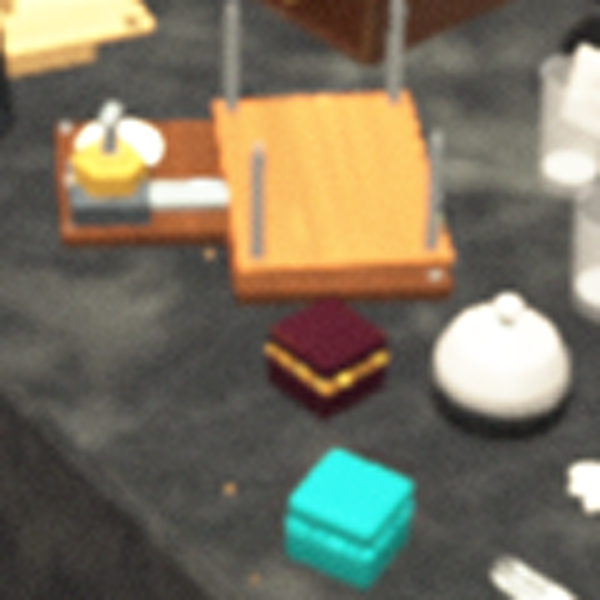

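The crops show the red box at full (391,222), with the turquoise one beside it as the look-alike. The nut's black line (crop (235,388)) meets the white mark, so it is tight. The gauge needle points to (145,335) and the mark is at (127,328), and the tab sits about 77° ccw of the stand's x. That puts the adjuster at about -1.35. Next I fit the nut's hexagon and the stand yaw.

```bash
cat >fit.py <<'E'
from h import *
from scipy.optimize import minimize
def soft(img):
    i=img.astype(float);s=(np.minimum(i[...,0],i[...,1])-i[...,2])
    g=i[...,1]-.80*i[...,0]   # yellow vs brown
    return np.clip(s/90,0,1)*np.clip((i[...,1]-90)/60,0,1)
def hexfit(f,c0,z=.049,apo=.020,verbose=0):
    S=soft(f['img']);ctr=proj(f,[[*c0,z]])[0];u0,v0=(ctr-14).astype(int);S=S[v0:v0+28,u0:u0+28]
    k=8;gu,gv=np.meshgrid((np.arange(28*k)+.5)/k-.5+u0,(np.arange(28*k)+.5)/k-.5+v0)
    W=onz(f,np.c_[gu.ravel(),gv.ravel()],z)
    def ren(c,th):
        d=W-c;m=np.max([d@[np.cos(th+j*np.pi/3),np.sin(th+j*np.pi/3)] for j in range(6)],0)
        h=1/(1+np.exp((m-apo)/.0004));return h.reshape(28,k,28,k).mean((1,3))
    cc=onz(f,np.array([[u,v] for v in range(v0,v0+28) for u in range(u0,u0+28)]),z).reshape(28,28,2)
    best=None
    for th in np.radians(np.arange(0,60,5)):
        r=minimize(lambda p:(((ren(p[:2]/1000,p[2]/20)-S)**2)*(np.linalg.norm(cc-p[:2]/1000,axis=2)>.014)*(np.linalg.norm(cc-p[:2]/1000,axis=2)<.030)).sum(),[c0[0]*1e3,c0[1]*1e3,th*20],method='Nelder-Mead')
        if verbose:print(np.degrees(th),np.round(r.fun,2),np.round(r.x[:2],1),np.degrees(r.x[2]/20)%60)
        if best is None or r.fun<best.fun:best=r
    return best.x[:2]/1e3,np.degrees(best.x[2]/20)%60,best.fun
E
python3 - <<'E'
from fit import *
f=grab_frame('top')
print(hexfit(f,[.462,-.283],verbose=1))
# gauge face
g=(f['img'].min(2)>190).astype(np.uint8);n,l,st,ce=cv2.connectedComponentsWithStats(g[200:250,270:340])
for i in range(1,n):
    if st[i,4]>30:print(st[i],onz(f,ce[i]+[270,200],.016))
# posts: tips and bases predicted
yaw=np.radians(-22.4);c=np.array([.5888,-.3358]);Rm=np.array([[np.cos(yaw),-np.sin(yaw)],[np.sin(yaw),np.cos(yaw)]])
img=cv2.resize(f['img'][140:270,270:400],None,fx=4.6,fy=4.6,interpolation=2)[...,::-1].copy()
for sx in(-52,52):
  for sy in(-77,77):
    p=c+Rm@[sx/1e3,sy/1e3]
    for z in(.03,.112):
        q=(proj(f,[[*p,z]])[0]+.5-[270,140])*4.6;cv2.circle(img,tuple(int(v) for v in q),3,(0,255,0),1)
for x,y,z in((-135,0,.049),(-125,58,.016)):
    q=(proj(f,[[*(c+Rm@[x/1e3,y/1e3]),z]])[0]+.5-[270,140])*4.6;cv2.circle(img,tuple(int(v) for v in q),3,(255,0,255),1)
cv2.imwrite('pics/c3.png',img)
E
```

```text
0.0 6.81 [ 461.6 -283.3] 6.893293464109513
5.0 6.66 [ 461.7 -283.4] 7.15229588028506
10.0 6.66 [ 461.7 -283.4] 7.1506258652864885
14.999999999999998 6.66 [ 461.7 -283.4] 7.143106274402732
20.0 6.72 [ 461.8 -283.4] 7.120961939571749
25.0 6.66 [ 461.7 -283.4] 7.143134653052985
29.999999999999996 6.66 [ 461.7 -283.4] 7.142672170987392
35.0 6.66 [ 461.7 -283.4] 7.149235273228954
40.0 6.66 [ 461.7 -283.4] 7.143456633392418
45.0 6.66 [ 461.7 -283.4] 7.149198018364416
50.0 6.66 [ 461.7 -283.4] 7.149417894643761
55.0 6.66 [ 461.7 -283.4] 7.1435727523307975
(array([ 0.46172989, -0.28336456]), np.float64(7.149198018364416), np.float64(6.655462652724423))
[ 47  12  13  18 129] [[ 0.50766539 -0.30266906]]
[ 17  16  20  20 294] [[ 0.49370584 -0.23382205]]
```

View pics/c3.png

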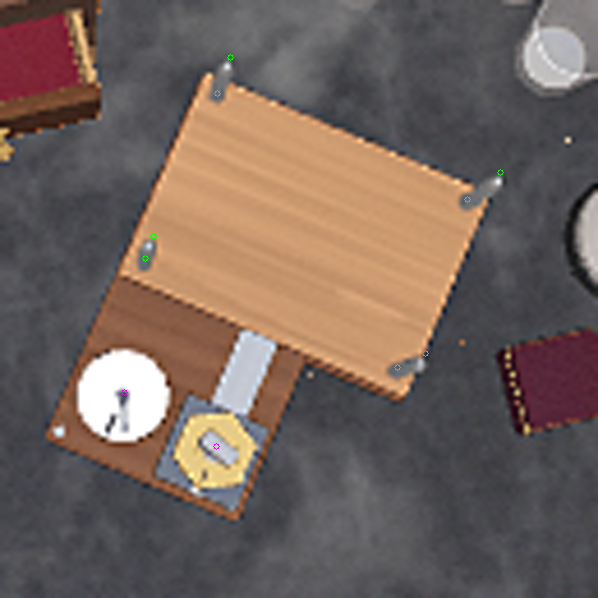

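Flat normals at 7.2+60k° agree with the nut frame being aligned to the stand (yaw about -22.6°), and the nut and gauge positions are consistent with the deck to 2.5 mm. Now loosening the nut.

```bash
cat >>h.py <<'E'
YAW=np.radians(-22.6);AX=np.array([.4622,-.2836])
def st(t=''):
    s=get_state();print(t,'t%.1f'%s['clock'],'p',np.round(s['position'],4),'gap%.3f'%s['finger_gap'],'gf%.0f'%s['grasp_force'],'F',np.round(s['contact_force'],1),'M',np.round(s['wrist_torque'],2),'q6 %.3f'%s['q'][5]);return s
def tyaw():
    m=R.from_rotvec(get_state()['eef_rot']).as_matrix();return np.arctan2(m[1,0],m[0,0])
def turn(dy,n=1): # pure J6 turn, dy ccw from above
    for _ in range(n):
        q=np.array(get_state()['q']);q[5]-=dy/n;set_joints(q)
E
python3 - <<'E'
from h import *
print(np.degrees(tyaw()))
for phi in(-22.6+30,-22.6+90,-22.6+150):
  for k in(90,-90):
    y=np.radians(phi+k)
    for d in(0,90):
        q=ik([*AX,.035],down(y+np.radians(d)));print(round(phi+k,1),d,None if q is None else np.round(q,2))
print('tab');
for y in(55,-125,-22.6,157.4):
    q=ik([*AX,.055],down(np.radians(y)));print(y,None if q is None else np.round(q,2))
E
```

```text
25.370498736501172
97.4 0 [-0.69  0.52 -0.45  0.59  0.    0.76]
97.4 90 [-0.69  0.52 -0.45  0.59  0.   -0.82]
-82.6 0 [-0.69  0.52 -0.45  0.59  0.   -2.39]
-82.6 90 [-0.69  0.52 -0.45  0.59  0.    2.33]
157.4 0 [-0.69  0.52 -0.45  0.59  0.   -0.29]
157.4 90 [-0.69  0.52 -0.45  0.59  0.   -1.86]
-22.6 0 [-0.69  0.52 -0.45  0.59  0.    2.85]
-22.6 90 [-0.69  0.52 -0.45  0.59  0.    1.28]
217.4 0 [-0.69  0.52 -0.45  0.59  0.   -1.34]
217.4 90 [-0.69  0.52 -0.45  0.59  0.   -2.91]
37.4 0 [-0.69  0.52 -0.45  0.59  0.    1.8 ]
37.4 90 [-0.69  0.52 -0.45  0.59  0.    0.23]
tab
55 [-0.69  0.5  -0.44  0.64  0.    1.5 ]
-125 [-0.69  0.5  -0.44  0.64  0.   -1.65]
-22.6 [-0.69  0.5  -0.44  0.64  0.    2.85]
157.4 [-0.69  0.5  -0.44  0.64  0.   -0.29]
```

```bash
python3 - <<'E'
from h import *
y=np.radians(97.4)
movep([*AX,.16],down(y));move_l([*AX,.034],velocity=.12,until_force=8);st('down')
grab(25);sleep(.3);s=st('grip25')
E
```

```text
down t4.1 p [ 0.4627 -0.2841  0.0347] gap1.000 gf0 F [-0.2 -0.2 -0.7] M [0.01 0.   0.02] q6 0.755
grip25 t4.8 p [ 0.462  -0.2838  0.0345] gap0.458 gf27 F [-1.4  1.   6.2] M [0.1  0.51 0.03] q6 0.755
```

```bash
python3 - <<'E'
from h import *
grab(60);sleep(.2);st('grip60')
for i in range(6):
    turn(np.radians(90)/6);st(i)
print(np.degrees(tyaw()))
let_go();st('open')
q=get_state()
p=q['position'];move_l([p[0],p[1],.17],velocity=.2)
move_l([.36,-.10,.25],velocity=.3)
f=grab_frame('top')
from fit import hexfit
print(hexfit(f,AX))
cv2.imwrite('pics/c4.png',cv2.resize(f['img'][205:265,275:345],None,fx=8,fy=8,interpolation=2)[...,::-1])
E
```

```text
grip60 t5.3 p [ 0.462  -0.2838  0.0347] gap0.450 gf60 F [-2.7  0.9  7.8] M [0.14 0.53 0.06] q6 0.755
0 t5.6 p [ 0.4617 -0.2839  0.0348] gap0.452 gf61 F [-1.8  0.3  2.4] M [-0.1   0.41  0.11] q6 0.496
1 t6.0 p [ 0.4615 -0.284   0.0348] gap0.450 gf61 F [-3.  -1.9  1.7] M [-0.14  0.43  0.08] q6 0.239
2 t6.3 p [ 0.4613 -0.2842  0.0348] gap0.451 gf61 F [-2.7 -1.3  2. ] M [-0.25  0.5  -0.  ] q6 -0.018
3 t6.7 p [ 0.4612 -0.2845  0.0348] gap0.451 gf61 F [-3.4 -1.9  1.9] M [-0.32  0.58  0.03] q6 -0.275
4 t7.1 p [ 0.4611 -0.2847  0.0348] gap0.455 gf61 F [-2.6 -2.7  1.6] M [-0.51  0.58 -0.  ] q6 -0.531
5 t7.4 p [ 0.4611 -0.285   0.0348] gap0.452 gf61 F [-2.7 -2.9  1.1] M [-0.64  0.56  0.09] q6 -0.788
-174.24906668421104
open t7.9 p [ 0.4612 -0.2846  0.0348] gap1.001 gf0 F [-0.1 -0.5 -0.5] M [-0.01  0.01 -0.02] q6 -0.793
(array([ 0.46172519, -0.28337149]), np.float64(36.93638135275792), np.float64(6.792833463338097))
```

View pics/c4.png

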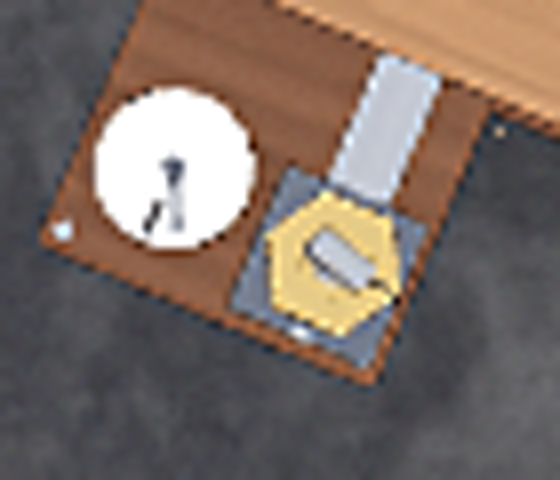

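The black line has moved a quarter turn (now at crop (385,287)), and the hexagon fit gives 90°. The tab and needle are unchanged. Now the thumbscrew.

```bash
python3 - <<'E'
from h import *
AX=np.array([.4618,-.2836])
movep([*AX,.17],down(np.radians(-123)));move_l([*AX,.055],velocity=.12,until_force=8);st('down')
grab(20);sleep(.3);st('g20');grab(50);sleep(.2);st('g50');print(np.degrees(tyaw()))
tgt=-22.6-180
d=(np.radians(tgt)-tyaw()+np.pi)%(2*np.pi)-np.pi;print('turn',np.degrees(d))
for i in range(5):
    turn(d/5);st(i)
for _ in range(2):
    d=(np.radians(tgt)-tyaw()+np.pi)%(2*np.pi)-np.pi;turn(d);print('err',np.degrees(d))
print(np.degrees(tyaw()))
let_go();st('open');p=get_state()['position'];move_l([p[0],p[1],.18],velocity=.2)
move_l([.36,-.10,.25],velocity=.3)
f=grab_frame('top');T=f['cam_to_world']
cv2.imwrite('pics/c5.png',cv2.resize(f['img'][205:265,275:345],None,fx=8,fy=8,interpolation=2)[...,::-1])
E
```

```text
down t11.8 p [ 0.4623 -0.2839  0.0557] gap0.995 gf0 F [-0.6 -0.5  0. ] M [ 0.01 -0.01 -0.  ] q6 -1.682
g20 t12.8 p [ 0.4626 -0.2842  0.0553] gap0.113 gf19 F [ 4.4 -2.2 -0.7] M [-0.43 -0.92 -0.06] q6 -1.682
g50 t13.2 p [ 0.4626 -0.2841  0.0554] gap0.110 gf53 F [ 4.4 -2.7  0.3] M [-0.53 -1.01 -0.03] q6 -1.682
-122.99702195635929
turn -79.6029780436407
0 t13.6 p [ 0.4628 -0.2843  0.0554] gap0.106 gf52 F [ 4.2 -2.6 -1.6] M [-0.48 -0.9  -0.11] q6 -1.407
1 t14.0 p [ 0.4629 -0.2845  0.0554] gap0.106 gf52 F [ 4.8 -2.7 -1.8] M [-0.53 -0.87 -0.06] q6 -1.131
2 t14.3 p [ 0.463  -0.2847  0.0554] gap0.104 gf52 F [ 4.5 -2.5 -0.5] M [-0.55 -0.84 -0.02] q6 -0.858
3 t14.7 p [ 0.463  -0.285   0.0554] gap0.107 gf52 F [ 3.5 -3.6 -0.9] M [-0.58 -0.76 -0.04] q6 -0.587
4 t15.1 p [ 0.463  -0.2853  0.0554] gap0.105 gf52 F [ 4.1 -3.7 -1.8] M [-0.74 -0.75 -0.06] q6 -0.317
err -1.3842459436813443
err -0.21300186869189383
157.46352307415933
open t16.3 p [ 0.463  -0.2853  0.0554] gap1.001 gf0 F [0.9 0.2 1.2] M [-0.   -0.01 -0.01] q6 -0.293
```

View pics/c5.png

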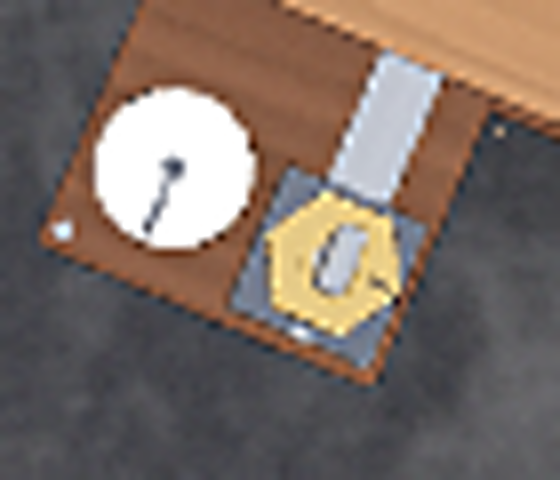

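The needle at crop (172,167)→(148,230) now lies on the mark, and the tab lines up with the stand's x. Retightening the nut.

```bash
python3 - <<'E'
from h import *
AX=np.array([.4618,-.2836])
movep([*AX,.17],down(np.radians(186)));move_l([*AX,.034],velocity=.12,until_force=8);st('down')
grab(60);sleep(.3);st('g60')
for i in range(5): turn(np.radians(-17))
st('85');
q=np.array(get_state()['q']);
for i in range(14):
    q[5]+=np.radians(1.0);set_joints(q);sleep(.15);s=st('%.1f'%np.degrees(tyaw()))
    if abs(s['wrist_torque'][2])>0.6: break
let_go();st('open');p=get_state()['position'];move_l([p[0],p[1],.18],velocity=.2)
move_l([.36,-.10,.25],velocity=.3)
f=grab_frame('top')
from fit import hexfit
print(hexfit(f,AX))
for d in silhouettes('top','deck_top'): print('deck',d['score'],rect(f,d['mask'],.03))
cv2.imwrite('pics/c6.png',cv2.resize(f['img'][205:265,275:345],None,fx=8,fy=8,interpolation=2)[...,::-1])
E
```

```text
down t20.2 p [ 0.4623 -0.284   0.0347] gap0.999 gf0 F [ 0.1 -0.3 -0.3] M [-0.   -0.02 -0.03] q6 -0.792
g60 t21.0 p [ 0.4621 -0.2849  0.0349] gap0.449 gf61 F [-1.8 -2.8  5.9] M [-0.46  0.39  0.02] q6 -0.792
85 t22.9 p [ 0.4621 -0.2849  0.035 ] gap0.449 gf61 F [-0.1 -1.3  0.8] M [-0.1   0.12 -0.05] q6 0.670
101.3 t23.3 p [ 0.4621 -0.2849  0.035 ] gap0.451 gf61 F [ 0.2 -0.3  1.3] M [0.   0.05 0.06] q6 0.686
100.2 t23.7 p [ 0.4621 -0.2849  0.035 ] gap0.451 gf61 F [0.1 0.2 1.6] M [-0.05  0.07 -0.08] q6 0.705
99.2 t24.1 p [ 0.4621 -0.2849  0.0349] gap0.454 gf61 F [0.2 0.  1.1] M [-0.05  0.07  0.01] q6 0.722
98.2 t24.5 p [ 0.4621 -0.2849  0.035 ] gap0.450 gf61 F [ 0.2 -0.1  0.9] M [-0.03  0.06 -0.12] q6 0.739
97.3 t24.9 p [ 0.4621 -0.2849  0.035 ] gap0.452 gf61 F [ 0.2 -0.3  1. ] M [-0.11  0.1   0.24] q6 0.757
96.3 t25.3 p [ 0.4621 -0.2849  0.035 ] gap0.450 gf61 F [-0.5 -1.6  0. ] M [-0.09  0.16  0.87] q6 0.774
open t25.8 p [ 0.4621 -0.2849  0.035 ] gap0.999 gf0 F [-0.6  0.1 -0.3] M [-0.   -0.03 -0.  ] q6 0.775
(array([ 0.46173025, -0.28336404]), np.float64(7.035010028268039), np.float64(6.6649924237573615))
deck 0.71 [ 590.1 -336.8  178.9  136.7   67.9]
```

View pics/c6.png

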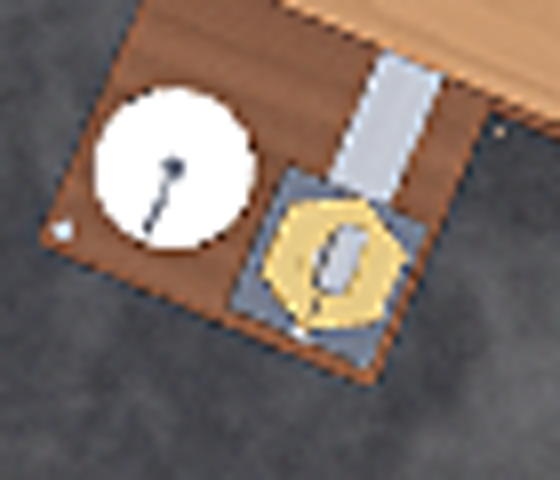

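The nut is tight (hard stop felt at 97.3°, line at the mark (300,330)), and the needle and tab are unchanged. Now I measure both trays by their corner holes.

```bash
cat >tray.py <<'E'
from h import *
def tray(f,px,z):
    """fit 4 dark corner holes near predicted spots; returns centre, long-axis angle deg, residuals mm"""
    g=f['img'].max(2).astype(np.float32)
    lab=(g>150).astype(np.uint8);n,l,s,c=cv2.connectedComponentsWithStats(lab);k=l[int(px[1]),int(px[0])]
    r=rect(f,l==k,z);ctr=r[:2]/1e3;a=np.radians(r[4] if r[2]>r[3] else r[4]+90)
    L=np.array([np.cos(a),np.sin(a)]);X=np.array([L[1],-L[0]])
    H=np.array([(sx*.052,sy*.077) for sx in(-1,1) for sy in(-1,1)]);W=[]
    for hx,hy in H:
        p=proj(f,[[*(ctr+X*hx+L*hy),z]])[0];u,v=np.round(p).astype(int)
        w=np.clip(160-g[v-4:v+5,u-4:u+5],0,None);gv,gu=np.mgrid[v-4:v+5,u-4:u+5]
        w*=np.hypot(gu-p[0],gv-p[1])<4.3
        W.append(onz(f,[(w*gu).sum()/w.sum(),(w*gv).sum()/w.sum()],z)[0])
    W=np.array(W);c=W.mean(0);d=W-c;t=np.arctan2((H[:,0]*d[:,1]-H[:,1]*d[:,0]).sum(),(H*d).sum()) # rotation of tray frame (x=X,y=L)
    Rm=np.array([[np.cos(t),-np.sin(t)],[np.sin(t),np.cos(t)]]);
    return r,c,np.degrees(t),np.round((d-H@Rm.T)*1e3,1).tolist()
E
python3 - <<'E'
from tray import *
f=grab_frame('top')
for px in((165,215),(245,215)): print(tray(f,px,.032))
for y in(94.5,-85.5):
    for p in((.469,.085,.038),(.47,-.07,.038)): q=ik(p,down(np.radians(y)));print(y,None if q is None else np.round(q,2))
for y in(157.4,-22.6):
    for z in(.25,.06): q=ik((.587,-.336,z),down(np.radians(y)));print(y,None if q is None else np.round(q,2))
E
```

```text
(array([482.4,  82.9, 151.8, 127.3,   4.3]), array([0.48364378, 0.0824063 ]), np.float64(-85.76071119495107), [[0.4, -0.6], [1.0, 0.7], [-2.7, -0.6], [1.3, 0.5]])
(array([480.5, -70.8, 126.8, 177.4,  85.5]), array([ 0.47983053, -0.07081417]), np.float64(85.56969733577341), [[0.2, -0.2], [0.2, 0.1], [0.5, -0.2], [-0.9, 0.2]])
94.5 [ 0.02  0.43 -0.62  0.52  0.    1.52]
94.5 [-0.3   0.42 -0.63  0.52  0.    1.19]
-85.5 [ 0.02  0.43 -0.62  0.52 -0.   -1.63]
-85.5 [-0.3   0.42 -0.63  0.52 -0.   -1.95]
157.4 [-0.63  0.56  0.22  1.23  0.   -0.23]
157.4 [-0.63  0.7  -0.04  0.84  0.   -0.23]
-22.6 [-0.63  0.56  0.22  1.23  0.    2.91]
-22.6 [-0.63  0.7  -0.04  0.84  0.    2.91]
```

```bash
cat >>tray.py <<'E'
DECK=np.array([.5868,-.3363]);DY=np.radians(157.35)
def pick(c,yaw,seat_z):
    rv=down(np.radians(yaw))
    movep([*c,.16],rv);move_l([*c,.039],velocity=.12,until_force=10);st('down')
    grab(60);sleep(.3);st('grip')
    move_l([*c,.10],velocity=.1);st('lift')
    move_l([.45,c[1],.25],velocity=.25)
    movep([.43,-.28,.27],down(DY));movep([*DECK,.27],down(DY))
    st('over');print(np.degrees(tyaw()))
E
python3 - <<'E'
from tray import *
pick(np.array([.4798,-.0708]),85.6,0)
for c in('top','side'):
    f=grab_frame(c);cv2.imwrite(f'pics/t1{c}.png',cv2.resize(f['img'][100:310,200:480],None,fx=2.8,fy=2.8,interpolation=2)[...,::-1])
a=cv2.imread('pics/t1top.png');b=cv2.imread('pics/t1side.png')
cv2.imwrite('pics/t1.png',cv2.resize(np.vstack([a,b]),None,fx=.5,fy=.5)) 
E
```

```text
down t29.6 p [ 0.4804 -0.0711  0.0397] gap1.004 gf0 F [ 0.5 -0.9  0.2] M [-0.01  0.03 -0.03] q6 1.349
grip t30.5 p [ 0.4799 -0.0708  0.0392] gap0.124 gf60 F [-0.8  0.2  5.8] M [0.17 0.16 0.02] q6 1.349
lift t31.3 p [ 0.4793 -0.0707  0.0995] gap0.122 gf59 F [ 0.2 -0.3 -1.7] M [0.02 0.   0.07] q6 1.349
over t34.2 p [ 0.5865 -0.3355  0.2692] gap0.124 gf59 F [ 0.1 -0.5 -1.7] M [ 0.02  0.06 -0.  ] q6 -0.234
157.39606028243938
```

View pics/t1.png

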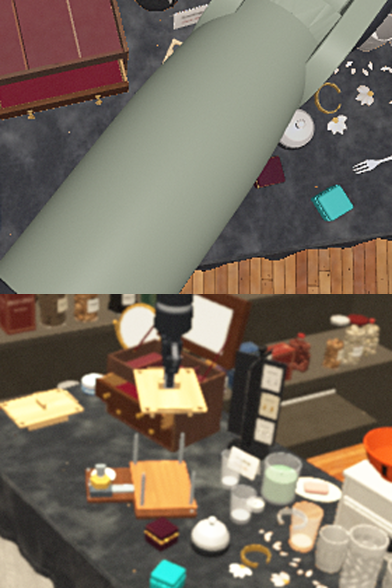

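Tray held level over the four posts (side half, tray at (172,395), posts below). Descending with force watch.

```bash
cat >>tray.py <<'E'
def lower(zend,ztop):
    """descend with force watch; on early contact search small offsets; zend = expected seated TCP z"""
    move_l([*DECK,ztop],velocity=.2)
    offs=[(0,0)]+[(r*np.cos(a),r*np.sin(a)) for r in(.002,.0035,.005) for a in np.arange(0,2*np.pi,np.pi/3)]
    for o in offs:
        p=DECK+o
        s=get_state()['position'];move_l([*p,s[2]+.001],velocity=.05)
        hit=move_l([*p,zend-.002],velocity=.04,until_force=9);s=st(f'{np.round(o,4)} hit {hit}')
        if s['position'][2]<zend+.004:return True
        move_l([*p,s['position'][2]+.003],velocity=.05)
    return False
E
python3 - <<'E'
from tray import *
print(lower(.0692,.165))
E
```

```text
[0 0] hit True t37.5 p [ 0.5868 -0.3363  0.0693] gap0.125 gf60 F [0.  1.5 5.1] M [ 0.03  0.03 -0.05] q6 -0.234
True
```

```bash
python3 - <<'E'
from tray import *
let_go();st('open');p=get_state()['position'];move_l([p[0],p[1],.2],velocity=.2);move_l([.36,-.10,.25],velocity=.3)
f=grab_frame('top')
for d in silhouettes('top','tray_a_grip'): print('m',round(d['score'],2),rect(f,d['mask'],.032))
for d in silhouettes('top','box_c_mid'): print('b',round(d['score'],2),rect(f,d['mask'],.042))
g=grab_frame('side')
a=cv2.resize(f['img'][150:270,140:400],(780,360),interpolation=2);b=cv2.resize(g['img'][150:320,180:400],(311,240),interpolation=2)
b=np.pad(b,((0,0),(0,780-311),(0,0)));cv2.imwrite('pics/t2.png',np.vstack([a,b])[...,::-1])
E
```

```text
open t38.2 p [ 0.5857 -0.3355  0.0675] gap1.000 gf0 F [-0.4 -0.1 -0.3] M [ 0.03 -0.04 -0.05] q6 -0.234
m 0.69 [486.4  82.4 140.9 124.9   3.2]
b 0.6 [ 450.9 -591.7   56.4   61.3   31.7]
```

View pics/t2.png

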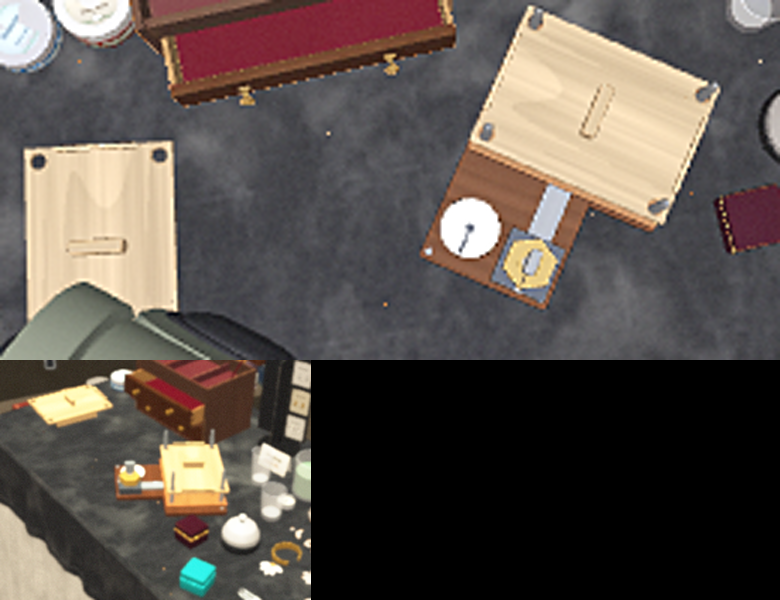

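The first tray is seated with all four posts through (crop (535,18), (706,92), (487,130), (658,205)), and the needle is on its mark. Now the second tray.

```bash
python3 - <<'E'
from tray import *
movep([.30,-.35,.25],down(DY))
f=grab_frame('top');r,c,t,res=tray(f,(165,215),.032);print(r,c,t,res)
for d in silhouettes('top','box_c_mid'): print('b',round(d['score'],2),rect(f,d['mask'],.042))
ok=abs(r[2]-176)<5 and abs(r[3]-126)<6 and np.abs(res).max()<1.6
t=t%180;print(t,ok)
if ok: pick(c,t,0);print(lower(.1032,.165))
E
```

```text
[469.3  81.9 177.8 127.3   4.3] [0.46883108 0.08159322] -85.6965832566818 [[-0.0, 0.0], [0.2, 0.1], [-0.0, -0.2], [-0.1, 0.0]]
b 0.88 [ 504.  -473.    48.8   57.9   15.1]
b 0.65 [ 449.7 -590.5   54.1   61.    32.4]
94.3034167433182 True
down t44.6 p [0.4694 0.0815 0.0395] gap0.999 gf0 F [ 0.2 -0.1  0.5] M [-0.06 -0.01  0.02] q6 1.513
grip t45.6 p [0.469  0.0816 0.0393] gap0.120 gf60 F [-1.2 -0.3  6.2] M [0.   0.16 0.  ] q6 1.513
lift t46.4 p [0.4683 0.0816 0.0995] gap0.118 gf59 F [ 0.3 -0.1 -3.1] M [0.04 0.02 0.03] q6 1.513
over t49.4 p [ 0.5867 -0.3353  0.2692] gap0.122 gf59 F [-1.5 -0.8 -2.3] M [-0.01  0.05  0.07] q6 -0.234
157.42037055986899
[0 0] hit True t51.9 p [ 0.5867 -0.3362  0.1033] gap0.124 gf60 F [-0.5 -0.7  5.1] M [ 0.04  0.05 -0.01] q6 -0.234
True
```

Both trays went straight down to the expected heights. Release, then fetch the dark red box.

```bash
cat >box.py <<'E'
from tray import *
let_go();p=get_state()['position'];move_l([p[0],p[1],.22],velocity=.2);movep([.33,-.15,.28],down(np.radians(60)))
f=grab_frame('top')
cv2.imwrite('pics/b1.png',cv2.resize(f['img'][150:270,280:460],(780,520),interpolation=2)[...,::-1])
r=f['img'].astype(int);m=(r[...,0]>55)&(r[...,1]<45)&(r[...,0]-r[...,1]>30)
m[:, :345]=0;m[:180]=0;m[280:]=0
n,l,s,c=cv2.connectedComponentsWithStats(m.astype(np.uint8));k=1+s[1:,4].argmax()
print(s[k],c[k],rect(f,l==k,.042))
for d in silhouettes('top','box_c_mid'): print('b',round(d['score'],2),np.round(d['centre']),rect(f,d['mask'],.042))
for n in('box_a_mid','box_b_mid'):print(n,[(d['score'],d['centre']) for d in spot_in('top',n)])
for px in((330,165),): 
    try: print(tray(f,px,.096))
    except Exception as e: print(e)
E
python3 box.py
```

```text
[380 212  23  21 305] [391.91147541 221.95081967] [ 504.2 -474.1   45.8   54.4   14.1]
b 0.95 [391. 222.] [ 504.5 -473.3   49.    58.1   14. ]
b 0.92 [439. 244.] [ 450.9 -591.5   55.3   59.8   33.9]
b 0.72 [315. 238.] [ 459.4 -283.5   39.6   36.4   64. ]
box_a_mid [(0.45, [142.7, 159.4])]
box_b_mid [(0.75, [391.1, 219.3])]
(array([ 539.6, -316.3,  177.7,  234.4,   67.8]), array([nan, nan]), np.float64(nan), [[nan, nan], [nan, nan], [nan, nan], [nan, nan]])tray.py:13: RuntimeWarning: invalid value encountered in scalar divide
  W.append(onz(f,[(w*gu).sum()/w.sum(),(w*gv).sum()/w.sum()],z)[0])
```

View pics/b1.png

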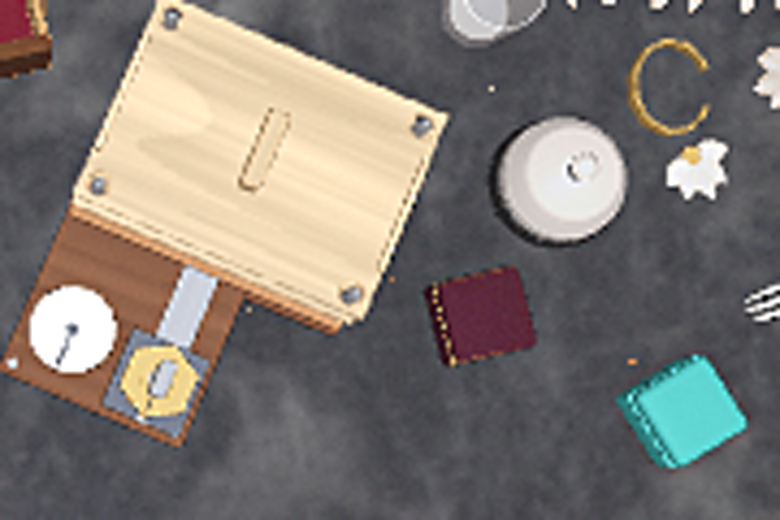

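The stack is seated with all four posts through, and the needle is still on its mark. The red box is at crop (488,315) and unmoved. Picking it.

```bash
python3 - <<'E'
from tray import *
f=grab_frame('top');c=onz(f,[392.3,222.4],.042)[0];print('px est',c)
y0=np.radians(14.5);c=np.array([.505,-.4765]) if np.linalg.norm(c-[.505,-.4765])<.006 else c
movep([*c,.17],down(y0));print(np.degrees(tyaw()),get_state()['q'].round(2) if hasattr(get_state()['q'],'round') else '')
print(move_l([*c,.013],velocity=.12,until_force=8));st('down')
grab(35);sleep(.3);st('grip')
move_l([*c,.06],velocity=.1);st('lift');move_l([*c,.22],velocity=.25)
cs,sn=np.cos(YAW),np.sin(YAW);t=DECK+np.array([[cs,-sn],[sn,cs]])@[-.029,-.041]
rv=down(np.radians(67.4));print(t,np.round(ik([*t,.22],rv),2))
movep([*t,.22],rv);move_l([*t,.125],velocity=.15)
print(move_l([*t,.108],velocity=.03,until_force=5));st('placed')
E
```

```text
px est [ 0.50434034 -0.47806065]
14.554489497496304 [-0.86  0.64  0.15  1.09  0.    2.03]
False
down t58.0 p [ 0.5055 -0.4771  0.014 ] gap0.998 gf0 F [-0.2  0.   0.2] M [-0.06 -0.01  0.01] q6 2.026
grip t58.7 p [ 0.5054 -0.4769  0.0137] gap0.581 gf38 F [-0.5  0.4  5.7] M [ 0.07  0.1  -0.  ] q6 2.026
lift t59.3 p [ 0.5048 -0.4763  0.0597] gap0.576 gf37 F [ 0.4  0.5 -0.8] M [0.01 0.03 0.01] q6 2.026
[ 0.5442708  -0.36300705] [-0.7   0.53  0.09  1.14  0.    1.26]
True
placed t62.1 p [ 0.5444 -0.3633  0.1116] gap0.580 gf38 F [-1.1 -0.3  4. ] M [0.27 0.08 0.02] q6 1.264
```

```bash
python3 - <<'E'
from tray import *
let_go();p=get_state()['position'];move_l([p[0],p[1],.24],velocity=.15);movep([.33,-.10,.28],down(np.radians(60)));sleep(.5)
f=grab_frame('top');g=grab_frame('side')
a=cv2.resize(f['img'][150:270,280:460],(780,520),interpolation=2)[:340,:];a=cv2.resize(f['img'][140:262,285:425],(400,349),interpolation=2)
b=cv2.resize(g['img'][200:320,240:377],(398,349),interpolation=2);cv2.imwrite('pics/e.png',np.hstack([a,b])[...,::-1])
from fit import hexfit;print(hexfit(f,[.462,-.2836]));st()
E
```

```text
(array([ 0.46177474, -0.2832569 ]), np.float64(7.015885021385946), np.float64(6.442453194656309))
 t65.5 p [ 0.33 -0.1   0.28] gap1.001 gf0 F [-0.6  0.5 -0.3] M [-0.01 -0.02  0.03] q6 1.585
```

View pics/e.png

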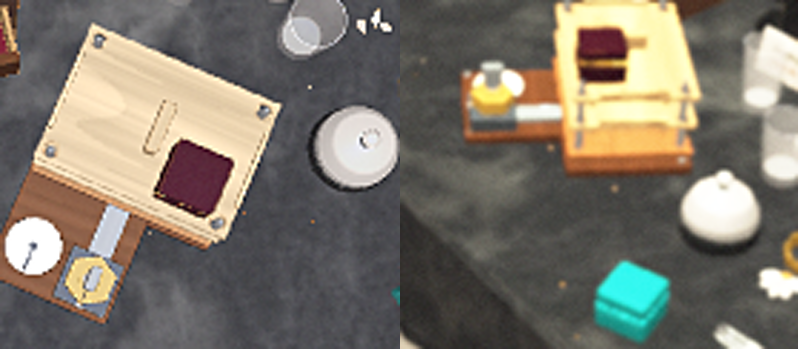

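The box stands upright on the top tray floor at (195,178). All four posts come through, the nut line meets the mark at (88,300), and the needle is on its mark. The bell and turquoise box have not moved.

```bash
python3 -c "
from cell import *
print(sign_off())"
```

```text
the job is handed in; nothing more can be done
None
```

I handed the job in at about 66 s: the stand is level and its lock nut tight again, both trays are stacked and fully down, and the one ring box I found (dark red) stands upright on the top tray; I never reached for the bell, the balm tin or the turquoise look-alike.

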